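# Scrub the parts cups and shut them in the corral

### The arm

A 6-joint arm with a two-finger parallel gripper is mounted at the origin on the work surface. World frame = base frame: x ahead of the robot, y to its left, z up, the work surface at z = 0. Lengths are in m, angles in rad, forces in N, time in s.
With the tool pointing down it reaches from about 0.35 to 0.85 m from the base axis. Payload 8.1 kg.
Tool frame: the origin (TCP) lies at the very end of the fingers, on their centre line; the grasp point (between the pads) lies 19 mm behind it; x points along the fingers, y is the direction in which the jaws open and shut, and the axes are right-handed (so a half turn about x gives the same grasp; the last joint's range is limited). The gripper opens to 93 mm and grips with 3 to 60 N. Pads are 15 mm wide; open, the fingers measure 128 mm over their backs; the gripper's body (75 mm by 188 mm) begins 65 mm behind the grasp point.
Start: joints at [1.144, 0.13, 1.488, -0, 1.523, -0.085], TCP at [0.201, 0.565, 0.219] pointing down, gripper open.
Joint ranges: [-2.96, 2.96], [-0.89, 2.26], [0.02, 2.5], [-1.34, 4.48], [0, 2.73], [-2.66, 2.66]. Speed limits (rad/s): [2.39, 2.39, 2.79, 3.14, 3.14, 3.14].

### API

Orientations are given as a rotation vector (axis times angle).
In Python, from plant import * gives the robot as it stands. The module is installed in compiled form; this text tells all that it offers.
- The arm moves only by the tool apply_moves, never from a script. Its argument "series" is a list of rows, each an object with "jaw": the gripper's target within -1 to 1 (shut at 1, half-way at 0, fully open at -1); "linear": the shift along the tool's x, y, z normalised to -1 to 1, where 1 is 0.6 m, a list of three; "roll": the turn about the tool's x normalised to -1 to 1, where 1 is 30 degrees. A call has 1 to 20 rows; each row is the pose to reach, as a shift and turn from the pose measured when the call began, along the tool's axes at that moment; what a row does not reach only later rows make up. A row lasts 1/8 s, in which the tool goes at most 62.5 mm and 10.7 degrees, less where a joint would pass 70% of its speed; a pose out of reach is approached as far as the arm can. A call with a number of a shift or a turn outside -1 to 1 is refused whole. A call with a gripper value outside its range is refused whole. The fingers move at their own pace and stop on an object; "force" is the grip in N (left out, the last holds). Time passes only in rows, so rows that repeat a pose let the fingers close. It gives the time, the measured TCP pose, the force and the opening at its end, in the units of the state.
- read_state(): the state, without advancing time (a new reading comes with each control period).
- read_camera(name): name is "side" or "top" or "wrist"; returns a dict with "pixels" (420x560x3 uint8, blue, green, red), "intrinsics" (3x3 intrinsics, pixels), "rvec" (rotation vector, rad) and "tvec" (3), from world to camera coordinates, as OpenCV has them; the wrist camera has in their place "tool_from_camera" (4x4, takes a point from camera to tool coordinates, whose origin is the TCP and whose axes are the tool frame's). Camera axes: x right, y down, z forward; pixel columns grow to the right and rows downward; lengths in m; the calibration is good to about 2 mm. The wrist camera is an equidistant fisheye: a pixel r from the principal point sees the ray r / f radians off the axis. A picture is of the moment at which its call begins: read the wrist's pose just before it. There is no depth.
- close_job(): hands the job in, once; it reports no verdict.
The state is a dict: "t": time; "q": joint angles; "dq": joint speeds; "joint_torque": joint torques, N m; "tool_pos": TCP position; "orientation": TCP orientation; "force": force on the tool from outside, world axes, zero at the start; "wrist_torque": the same for the moment, N m; "opening": finger opening in m.
Only numpy, scipy, OpenCV 4.12 (cv2) and the standard library are available. Lean on these libraries where they do the work, as an engineer would, in place of code of your own. Each camera call takes 0.05 s, during which the arm holds its last target. There are 200 camera calls.

### The job

Scrub out every enamel cup on the bench with the long brush, cleanest first (white, then blue, then red; one may be missing): bristles right down to the bottom, up to near the rim, and right down to the bottom again before going on to the next cup. Finish with the brush back in its holder, all the cups standing upright inside the parts corral, and the gate swung fully shut past its detent. Leave the other things on the bench where they are.

Things in the scene. Friction and masses are not known exactly. Their poses are not given: they have to be found in the camera images.
- cup_white: open straight white enamel cup: outer diameter 62 mm, height 90 mm, wall 3 mm (inner diameter 56 mm), floor 6 mm thick, 0.25 kg; no handle, standing loose on the bench. Origin: centre of the underside, z up the axis. May be absent (None). The cleanest: first.
- cup_blue: open straight blue enamel cup: outer diameter 62 mm, height 90 mm, wall 3 mm (inner diameter 56 mm), floor 6 mm thick, 0.25 kg; no handle, standing loose on the bench. Origin: centre of the underside, z up the axis. May be absent (None). Second.
- cup_red: open straight red enamel cup: outer diameter 62 mm, height 90 mm, wall 3 mm (inner diameter 56 mm), floor 6 mm thick, 0.25 kg; no handle, standing loose on the bench. Origin: centre of the underside, z up the axis. May be absent (None). The dirtiest: last.
- brush: long round cleaning brush, 215 mm, 0.12 kg, standing head down in its holder: black and white bristle head dia 36 to 39 mm from 0 to 90 mm (rigid to the touch), thin 10 mm stem, orange round handle dia 22 mm from 130 to 215 mm above the tip. Origin: centre of the bottom (tip) of the bristles; z along the axis towards the handle.
- stand: fixed grey brush holder, a round pot 80 mm high with a flared mouth (inner diameter 50 mm, widening to 72 mm at the rim over the top 20 mm; outer rim dia 80 mm), inner floor 6 mm above the bench. Origin: centre of the underside, z up. The brush stands in it loosely, tip on the inner floor.
- corral: fixed green parts corral, no lid, standing on the bench; inside 130 mm along its x and 270 mm along its y, walls 12 mm thick, 35 mm high on its +x, -x and +y sides; the gate closes its -y end. Origin: centre of the inside, bench level; z up. A cup stands wholly inside when its origin is within 34 mm in x and 104 mm in y of the corral's origin.
- gate (a joint): yellow gate at the corral's -y end; 0 = shut (gate along the corral's -x from the hinge), growing as it swings outward to 1.6 rad (along the corral's -y). Bar 130 mm long, 10 mm thick, 10 to 44 mm above the bench. Light friction, stays where left; from 0.1 to 0.05 rad a sprung ball detent pushes it back out: push past it (about 2 N at the knob) and the gate snaps to 0 against a stop and is held.
- gate_knob (a point): point on the gate's upright red knob (a round post, dia 16 mm, its top 104 mm above the bench, bare from 44 mm up), on its axis 85 mm above the bench, 112 mm from the hinge axis.
- gate_hinge (a point): point on the gate's vertical hinge axis, 30 mm above the bench; at (71, -146) mm in the corral frame. The detent sits on a steel latch block (18 x 26 mm, 50 mm high) at (-90, -147) mm in the corral frame.
- bell_key: tarnished brass bell key, 52 mm disc with an arm, 120 mm long, 9 mm thick, lying flat among the cups; origin under the disc's centre, arm along its +x. A bystander.
- pusher: steel pusher with rubber tip and wooden handle, 180 mm long, 18 mm high, lying near the robot; origin about its middle, tip to its +x. A bystander.
- hook_mug: dented green enamel mug with a handle (dia 80, 80 mm high) of spring hooks, about 125 mm high with them; origin under its centre. A bystander, not one of the cups.
- roller0: nickel-plated roller, dia 24, 70 mm long, lying in a wooden tray near the robot (tray 100 x 100 x 20 mm); origin underneath its middle. A bystander.
- roller1: a second roller, as the first.
- shim_block: pale wooden block 60 x 90 x 25 mm beyond the work; origin under its centre. A bystander.
There are look-alikes about, which are no part of the job. Leave any purple look-alike of the brush alone.

How it is judged:
By the outcome, as a careful person would: the job done as asked, in the order asked, and still so for the second after the job is handed in, with the robot touching nothing.
Of cup_white, cup_blue, cup_red only 2 to 3 are there at a start; the rules pass over those that are not, and their reading is None.
At some moment in a run one of cup_white, cup_blue, cup_red may be knocked a few centimetres aside while the robot is not near it.
It also fails if it takes over 210 s, if anything falls off the work surface, if the arm or the gripper's body presses on something with over 40 N, if the wrist force passes 120 N, or if a joint passes its speed limit or range.

## Working session

There is one attempt and no reset: what is moved stays moved. The work goes in short steps, Python scripts to look and compute and a tool call to move; the robot and the scene stay as the last step left them, time stands still between calls to the robot, and variables do not carry over. Pictures are saved under pics/ and viewed, about 12 in all and at most 16, crops included, and the job is handed in when it is done.

Besides the shell and the picture viewer there is one more tool, called after "Call:" as name(argument=value, ...), one argument or row to a line, values as JSON. apply_moves: Moves the arm, as the interface text tells. Its arguments: {"type":"object","properties":{"series":{"type":"array"},"force":{"type":"number"}},"required":["series"]}

```bash
mkdir -p pics; cat > h.py <<'E'
import numpy as np, cv2
from plant import *
def snap(n,f):
    s=read_state(); c=read_camera(n); cv2.imwrite('pics/'+f+'.png',c['pixels']); 
    np.save('pics/'+f+'.npy',dict(c=c,s=s),allow_pickle=True); return c,s
def load(f):
    d=np.load('pics/'+f+'.npy',allow_pickle=True).item(); return d['c'],d['s']
def rays(c,px,s=None):
    px=np.atleast_2d(px).astype(float); K=np.array(c['intrinsics'])
    d=np.c_[(px[:,0]-K[0,2])/K[0,0],(px[:,1]-K[1,2])/K[1,1],np.ones(len(px))]
    if 'rvec' in c:
        R=cv2.Rodrigues(np.array(c['rvec']))[0]; return -R.T@np.array(c['tvec']).ravel(), d@R
    r=np.hypot(d[:,0],d[:,1]); k=np.where(r>1e-9,np.sin(r)/np.maximum(r,1e-9),1)
    d=np.c_[d[:,0]*k,d[:,1]*k,np.cos(r)]
    T=np.array(c['tool_from_camera']); Rt=cv2.Rodrigues(np.array(s['orientation']))[0]
    return np.array(s['tool_pos'])+Rt@T[:3,3], d@T[:3,:3].T@Rt.T
def plane(c,px,z,s=None):
    o,d=rays(c,px,s); return o+d*((z-o[2])/d[:,2])[:,None]
def proj(c,P):
    return cv2.projectPoints(np.atleast_2d(P).astype(float),np.array(c['rvec']),np.array(c['tvec']),np.array(c['intrinsics']),None)[0].reshape(-1,2)
E
python3 - <<'E'
from h import *
for n in ('side','top','wrist'):
    c,s=snap(n,n+'0')
    if 'rvec' in c: print(n,rays(c,[[280,210]]),c['intrinsics'])
    else: print(c)
print({k:np.round(v,3) for k,v in s.items()})
print(cv2.Rodrigues(np.array(s['orientation']))[0].round(3))
E
```

```text
side (array([0.37145877, 0.79640708, 0.8586967 ]), array([[ 0.17829574, -0.71579228, -0.67552743]])) [[482.70984716   0.         282.30099869]
 [  0.         482.70984716 199.61833398]
 [  0.           0.           1.        ]]
top (array([ 0.40247159, -0.06293712,  1.28397166]), array([[ 0.12639983,  0.01655017, -0.99185953]])) [[492.19475203   0.         281.78797756]
 [  0.         492.19475203 207.64185405]
 [  0.           0.           1.        ]]
{'pixels': array([[[192, 199, 208],
        [193, 198, 207],
        [186, 192, 201],
        ...,
        [ 23,  42,  68],
        [ 32,  48,  74],
        [ 28,  45,  73]],

       [[190, 197, 207],
        [191, 198, 208],
        [199, 204, 213],
        ...,
        [ 29,  50,  74],
        [ 34,  53,  76],
        [ 33,  49,  75]],

       [[190, 196, 206],
        [198, 203, 215],
        [191, 197, 207],
        ...,
        [ 31,  48,  74],
        [ 24,  44,  73],
        [ 30,  49,  77]],

       ...,

       [[ 24,  28,  21],
        [ 29,  26,  29],
        [ 20,  21,  19],
        ...,
        [ 24,  20,  21],
        [ 
[... 776 characters left out ...]
.21834630e-04,  9.53602738e-01,  3.01066673e-01,
        -8.46774772e-02],
       [ 0.00000000e+00,  0.00000000e+00,  0.00000000e+00,
         1.00000000e+00]])}
{'t': np.float64(0.1), 'q': array([ 1.144,  0.131,  1.489, -0.   ,  1.523, -0.085]), 'dq': array([ 0.   , -0.001, -0.002,  0.003, -0.   , -0.   ]), 'joint_torque': array([ 1.0000e-03, -5.6134e+01, -4.9310e+01,  7.7000e-02,  2.9000e-02,
        0.0000e+00]), 'tool_pos': array([0.201, 0.565, 0.218]), 'orientation': array([ 0.267,  1.554, -0.269]), 'force': array([0.619, 0.253, 0.92 ]), 'wrist_torque': array([ 0.035,  0.043, -0.   ]), 'opening': np.float64(0.093)}
[[-0.001  0.335  0.942]
 [-0.001  0.942 -0.335]
 [-1.    -0.002 -0.   ]]
```

View pics/top0.png

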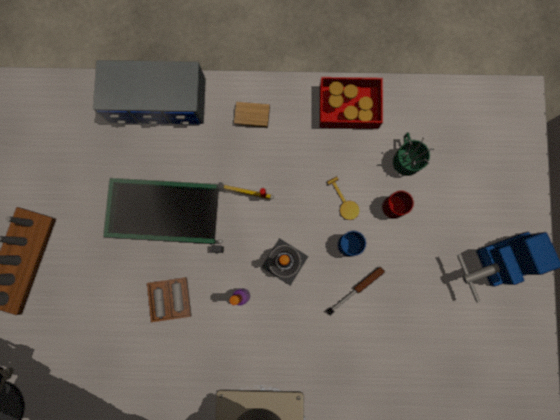

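View pics/side0.png

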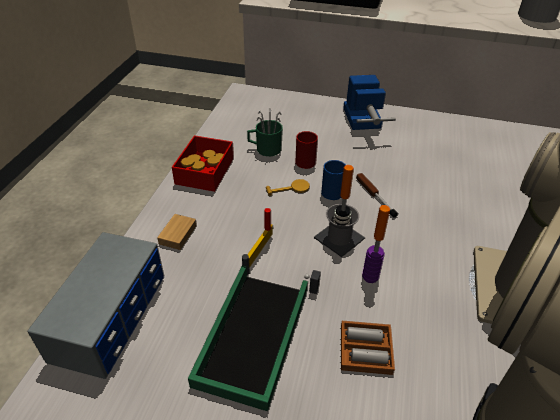

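Top view: brush candidates are the orange-handled one in the grey holder (284,260) and a purple-headed look-alike (238,298), which I exclude. The blue cup is at (351,243) and the red at (398,205). The green mug with hooks (412,155) is not a cup. I see no white cup. The corral is at (160,210) and the gate is open with its knob at (263,193).

```bash
cat >> h.py <<'E'
def mask(im,kind):
    h,s,v=cv2.split(cv2.cvtColor(im,cv2.COLOR_BGR2HSV).astype(int))
    if kind=='blue': m=(h>100)&(h<125)&(s>110)
    if kind=='red': m=((h<6)|(h>172))&(s>140)
    if kind=='orange': m=(h>=5)&(h<17)&(s>190)&(v>120)
    return m.astype(np.uint8)*255
def blob(im,kind,near,rad=40,kern=3):
    m=mask(im,kind); z=np.zeros_like(m); cv2.circle(z,(int(near[0]),int(near[1])),rad,255,-1); m&=z
    m=cv2.morphologyEx(m,cv2.MORPH_CLOSE,np.ones((kern,kern),np.uint8))
    cs=cv2.findContours(m,cv2.RETR_EXTERNAL,cv2.CHAIN_APPROX_NONE)[0]
    return max(cs,key=cv2.contourArea).reshape(-1,2)
def cup(c,kind,near,rad=40):
    q=blob(c['pixels'],kind,near,rad,9); P=plane(c,q,.09)[:,:2]; o=rays(c,[[0,0]])[0][:2]
    u=P.mean(0)-o; u/=np.linalg.norm(u); n=np.array([-u[1],u[0]]); a=(P-o)@u; b=(P-o)@n
    return o+u*(a.max()-.031)+n*(b.max()+b.min())/2, np.ptp(b), np.ptp(a)
E
python3 - <<'E'
from h import *
c,_=load('top0'); d,_=load('side0')
for k,p in(('blue',(351,243)),('red',(398,205))): print(k,cup(c,k,p,24))
for k,p in(('blue',(335,180)),('red',(306,150))): print('side',k,cup(d,k,p,28))
q=blob(c['pixels'],'orange',(284,260),14); print('brush top',q.mean(0),q.min(0),q.max(0),plane(c,[q.mean(0)],.221), plane(c,[q.mean(0)],.18))
q=blob(d['pixels'],'orange',(347,182),24); print('side handle',q.min(0),q.max(0), plane(d,[[347.5,q[:,1].min()+2]],.221))
q=blob(c['pixels'],'red',(263,193),12);print('knob',plane(c,[q.mean(0)],.09))
q=blob(d['pixels'],'red',(268,218),16);print('knob side',q.min(0),q.max(0),plane(d,[[q[:,0].mean(),q[:,1].min()+1]],.104))
# corral corners outer/inner (top, z=.035)
h,s,v=cv2.split(cv2.cvtColor(c['pixels'],cv2.COLOR_BGR2HSV)); m=((h>60)&(h<95)&(s>90)).astype(np.uint8)*255
m[:, :95]=0; m[:,225:]=0; q=cv2.findNonZero(m); r=cv2.minAreaRect(q); B=cv2.boxPoints(r); print(B); P=plane(c,B,.035); print(P.round(4), np.linalg.norm(P[0]-P[1]),np.linalg.norm(P[1]-P[2]))
a=cv2.resize(c['pixels'][170:320,205:430],None,fx=3,fy=3,interpolation=2); cv2.imwrite('pics/crop1.png',a)
E
```

```text
blue (array([ 0.47655227, -0.21903224]), np.float64(0.056051069028351205), np.float64(0.06540470059925871))
red (array([ 0.57753419, -0.33515628]), np.float64(0.05709135032711779), np.float64(0.07565456066056842))
side blue (array([ 0.47977137, -0.21837676]), np.float64(0.055077839252599375), np.float64(0.1612203156867762))
side red (array([ 0.57934912, -0.33529518]), np.float64(0.059046904171471765), np.float64(0.1762649831177061))
brush top [283.95454545 259.36363636] [280 255] [288 263] [[ 0.4311998  -0.05598934  0.221     ]] [[ 0.43230788 -0.05572135  0.18      ]]
side handle [344 165] [352 170] [[ 0.43317254 -0.05279578  0.221     ]]
knob [[0.59812719 0.00076147 0.09      ]]
knob side [264 208] [270 230] [[0.60043136 0.00142922 0.104     ]]
[[148.34969 132.73871]
 [199.99998 121.     ]
 [226.7878  238.8664 ]
 [175.1375  250.6051 ]]
[[0.7589 0.3072 0.035 ]
 [0.793  0.173  0.035 ]
 [0.485  0.0915 0.035 ]
 [0.4526 0.2216 0.035 ]] 0.13847742469535343 0.31859582768551375
```

View pics/crop1.png

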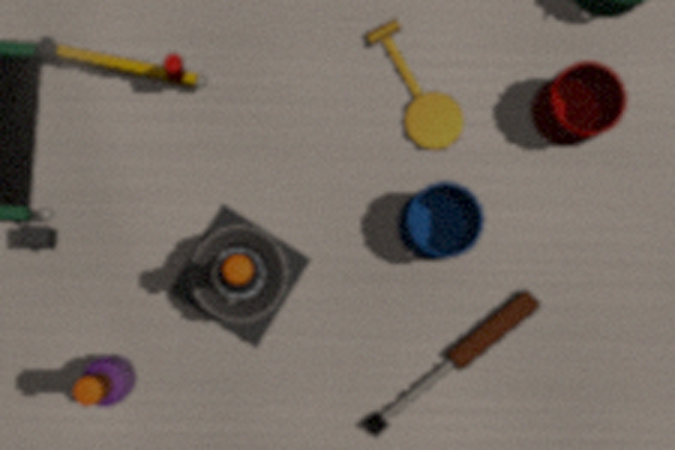

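Crop: the orange brush stands about centred in the holder, clear of the purple look-alike. The blue and red cup rims are clear. I'm going above the brush.

Call:
apply_moves(
  series=[
    {"jaw": -1, "linear": [-0.133, 0, 0], "roll": 0},
    {"jaw": -1, "linear": [-0.133, 0, 0], "roll": 0},
    {"jaw": -1, "linear": [-0.133, -0.1, 0.08], "roll": -0.3},
    {"jaw": -1, "linear": [-0.133, -0.2, 0.17], "roll": -0.653},
    {"jaw": -1, "linear": [-0.133, -0.3, 0.25], "roll": -0.653},
    {"jaw": -1, "linear": [-0.133, -0.38, 0.32], "roll": -0.653},
    {"jaw": -1, "linear": [-0.133, -0.46, 0.39], "roll": -0.653},
    {"jaw": -1, "linear": [-0.133, -0.54, 0.45], "roll": -0.653},
    {"jaw": -1, "linear": [-0.133, -0.62, 0.52], "roll": -0.653},
    {"jaw": -1, "linear": [-0.133, -0.7, 0.59], "roll": -0.653},
    {"jaw": -1, "linear": [-0.133, -0.78, 0.65], "roll": -0.653},
    {"jaw": -1, "linear": [-0.133, -0.846, 0.709], "roll": -0.653},
    {"jaw": -1, "linear": [-0.133, -0.846, 0.709], "roll": -0.653},
    {"jaw": -1, "linear": [-0.133, -0.846, 0.709], "roll": -0.653},
    {"jaw": -1, "linear": [-0.133, -0.846, 0.709], "roll": -0.653},
  ],
)

```text
t: 2.02
tool_pos: [0.4313, -0.0554, 0.2979]
orientation: [-0.0, 1.572, -0.001]
force: [-0.6, 0.1, 0.3]
opening: 0.0929
```

```bash
python3 - <<'E'
from h import *
c,s=snap('wrist','w1'); print(s['t'],np.round(s['tool_pos'],4),cv2.Rodrigues(np.array(s['orientation']))[0].round(3).tolist(),s['force'])
E
```

```text
2.025 [ 0.4313 -0.0554  0.2979] [[-0.001, 0.0, 1.0], [-0.001, 1.0, -0.0], [-1.0, -0.001, -0.001]] [-0.64671697  0.05561396  0.27164494]
```

View pics/w1.png

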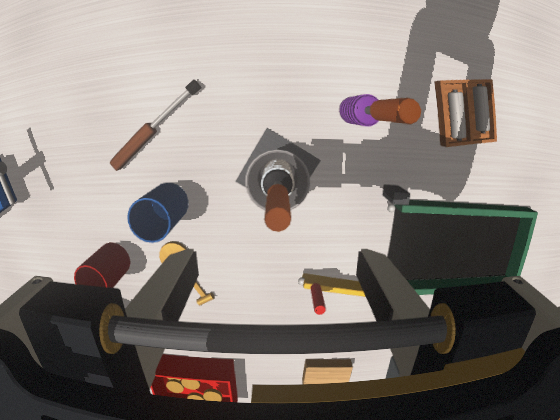

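Wrist view: the handle top is at about (277,215), and the cups are at lower left. I'm measuring before descending.

```bash
python3 - <<'E'
from h import *
c,s=load('w1')
print(plane(c,[[278,217]],.221,s), 'stand rim',plane(c,[[246,180],[312,180],[278,149]],.08,s))
print('knob top',plane(c,[[320,311]],.104,s))
for n,l,p in(('blue',31,(151,219)),('red',0,(90,268))): print(n,plane(c,[p],.09,s))
print('corral inner near-left, near-right, latch',plane(c,[[398,207],[536,213]],.035,s),plane(c,[[401,191]],.05,s))
t,_=load('top0'); im=t['pixels']; h,sa,v=cv2.split(cv2.cvtColor(im,cv2.COLOR_BGR2HSV)); m=((h>55)&(h<95)&(sa>90)).astype(np.uint8)*255
m[:165]=0;m[255:]=0;m[:,:95]=0;m[:,225:]=0
m=cv2.morphologyEx(m,cv2.MORPH_OPEN,np.ones((2,2),np.uint8))
r=cv2.minAreaRect(cv2.findNonZero(m)); B=cv2.boxPoints(r); P=plane(t,B,.035)[:,:2]; print(B.round(1).tolist(),P.round(4).tolist(),np.linalg.norm(P[0]-P[1]),np.linalg.norm(P[1]-P[2]))
E
```

```text
[[ 0.42769041 -0.05651091  0.221     ]] stand rim [[ 0.42785406 -0.09502057  0.08      ]
 [ 0.42774488 -0.01517072  0.08      ]
 [ 0.3903081  -0.05636635  0.08      ]]
knob top [[6.00071553e-01 2.76823806e-04 1.04000000e-01]]
blue [[ 0.47492601 -0.21899401  0.09      ]]
red [[ 0.55218969 -0.33233088  0.09      ]]
corral inner near-left, near-right, latch [[0.47504993 0.11718341 0.035     ]
 [0.48460559 0.40274512 0.035     ]] [[0.4475252 0.113143  0.05     ]]
[[161.0, 183.10000610351562], [212.89999389648438, 182.10000610351562], [214.10000610351562, 243.0], [162.10000610351562, 244.0]] [[0.6258, 0.2669], [0.6308, 0.1326], [0.4739, 0.1235], [0.4688, 0.2557]] 0.134433217894285 0.15721254396004725
```

Call:
apply_moves(
  series=[
    {"jaw": -1, "linear": [0.1, 0, 0], "roll": 0},
    {"jaw": -1, "linear": [0.17, 0, 0], "roll": 0},
    {"jaw": -1, "linear": [0.23, 0, 0], "roll": 0},
    {"jaw": -1, "linear": [0.23, 0, 0], "roll": 0},
    {"jaw": 1, "linear": [0.23, 0, 0], "roll": 0},
    {"jaw": 1, "linear": [0.23, 0, 0], "roll": 0},
    {"jaw": 1, "linear": [0.23, 0, 0], "roll": 0},
    {"jaw": 1, "linear": [0.23, 0, 0], "roll": 0},
    {"jaw": 1, "linear": [0.23, 0, 0], "roll": 0},
    {"jaw": 1, "linear": [0.23, 0, 0], "roll": 0},
    {"jaw": 1, "linear": [0.23, 0, 0], "roll": 0},
    {"jaw": 1, "linear": [0.23, 0, 0], "roll": 0},
  ],
  force=45,
)

```text
t: 3.58
tool_pos: [0.4312, -0.055, 0.16]
orientation: [-0.001, 1.572, 0.0]
force: [1.0, 0.1, -0.9]
opening: 0.0217
```

Gripped at 22 mm. Lifting straight up 130 mm, slowly while the head is in the pot, then I'll look.

Call:
apply_moves(
  series=[
    {"jaw": 1, "linear": [-0.03, 0, 0], "roll": 0},
    {"jaw": 1, "linear": [-0.06, 0, 0], "roll": 0},
    {"jaw": 1, "linear": [-0.1, 0, 0], "roll": 0},
    {"jaw": 1, "linear": [-0.14, 0, 0], "roll": 0},
    {"jaw": 1, "linear": [-0.18, 0, 0], "roll": 0},
    {"jaw": 1, "linear": [-0.217, 0, 0], "roll": 0},
    {"jaw": 1, "linear": [-0.217, 0, 0], "roll": 0},
    {"jaw": 1, "linear": [-0.217, 0, 0], "roll": 0},
  ],
)

```text
t: 4.58
tool_pos: [0.4312, -0.0549, 0.29]
orientation: [-0.001, 1.572, 0.0]
force: [0.2, -0.3, -1.6]
opening: 0.0215
```

```bash
python3 - <<'E'
from h import *
c,s=snap('wrist','w2'); d,_=snap('side','s2'); t,_=snap('top','t2')
print(s['tool_pos'],s['force'])
for k,p in(('blue',(351,243)),('red',(398,205))): print(k,cup(t,k,p,24))
for k,p in(('blue',(335,180)),('red',(306,150))): print('side',k,cup(d,k,p,28))
a=np.hstack([c['pixels'][100:380,140:420],cv2.resize(d['pixels'][60:260,240:440],(280,280))]); cv2.imwrite('pics/crop2.png',cv2.resize(a,(800,400)))
E
```

```text
[ 0.43122353 -0.05490234  0.29000944] [ 0.21185556 -0.30459145 -1.59162658]
blue (array([ 0.47656236, -0.21903734]), np.float64(0.054100221694072595), np.float64(0.06303918214862853))
red (array([ 0.57765317, -0.33507945]), np.float64(0.056805936182575165), np.float64(0.07565460962158854))
side blue (array([ 0.46654803, -0.21966664]), np.float64(0.08158472576024678), np.float64(0.16169030767200687))
side red (array([ 0.57934911, -0.33529518]), np.float64(0.059046892874515006), np.float64(0.17626498844053873))
```

View pics/crop2.png

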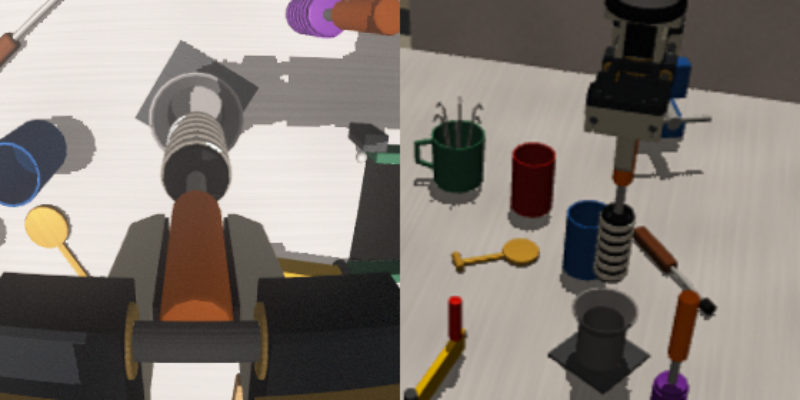

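The brush is held and roughly vertical, clear of the pot. I'm checking its tilt by projecting the expected axis points.

```bash
python3 - <<'E'
from h import *
d,_=load('side2') if 0 else load('s2'); c,s=load('w2')
x,y=.4312,-.0549
print('side exp tip, headtop, handle',proj(d,[[x,y,.136],[x,y,.226],[x,y,.27]]).round(1).tolist())
im=d['pixels'][150:205,325:365]; g=im.astype(int).mean(2)
# head silhouettes: bright bristle rows vs blue cup behind: print extents of low-saturation pixels
hs=cv2.cvtColor(im,cv2.COLOR_BGR2HSV)
for r in range(8,55,4):
    k=np.where((hs[r,:,1]<90)&(g[r]>0)&(g[r]<150))[0]; print(150+r, 325+k.min() if len(k) else None, 325+k.max() if len(k) else None)
# wrist: expected pixel of tool axis points
T=np.array(c['tool_from_camera']); K=c['intrinsics']
for dz in (.154,.064,0.03):
    p=np.linalg.inv(T)@np.array([dz,0,0,1]); th=np.arctan2(np.hypot(p[0],p[1]),p[2]); u=p[:2]/np.hypot(p[0],p[1])*th*K[0,0]; print('wrist exp',dz,u+[K[0,2],K[1,2]])
big=cv2.resize(d['pixels'][135:215,310:390],(560,560),interpolation=2)
w=cv2.resize(c['pixels'][140:260,220:340],(560,560),interpolation=2); 
cv2.imwrite('pics/crop3.png',cv2.resize(np.hstack([big,w]),(800,400)))
E
```

```text
side exp tip, headtop, handle [[344.6, 196.1], [348.8, 164.8], [351.0, 148.1]]
158 348 352
162 325 354
166 339 357
170 339 357
174 339 363
178 338 355
182 338 359
186 337 363
190 337 354
194 336 353
198 325 352
202 325 342
wrist exp 0.154 [278.92015535 196.10676336]
wrist exp 0.064 [279.48425297 226.87872394]
wrist exp 0.03 [279.80782521 244.86957852]
```

View pics/crop3.png

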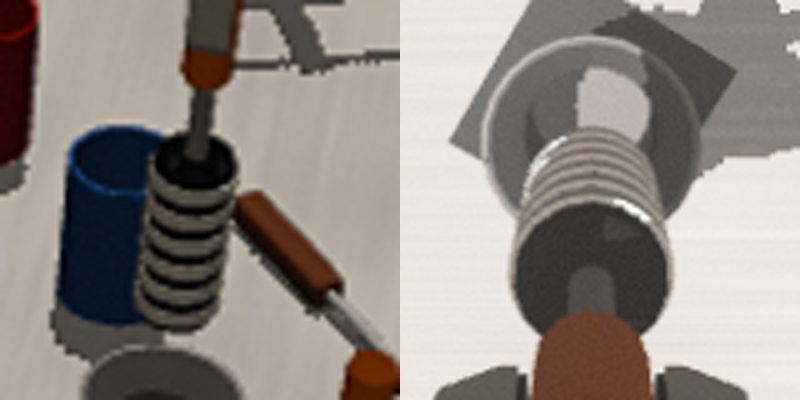

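Brush tip matches the expected place within about 2–3 mm. Moving over the blue cup.

Call:
apply_moves(
  series=[
    {"jaw": 1, "linear": [0, -0.06, 0.017], "roll": 0},
    {"jaw": 1, "linear": [0, -0.12, 0.034], "roll": 0},
    {"jaw": 1, "linear": [0, -0.18, 0.052], "roll": 0},
    {"jaw": 1, "linear": [0, -0.24, 0.07], "roll": 0},
    {"jaw": 1, "linear": [0, -0.277, 0.08], "roll": 0},
    {"jaw": 1, "linear": [0, -0.277, 0.08], "roll": 0},
    {"jaw": 1, "linear": [0, -0.277, 0.08], "roll": 0},
    {"jaw": 1, "linear": [0, -0.277, 0.08], "roll": 0},
  ],
)

```text
t: 5.72
tool_pos: [0.4788, -0.2201, 0.2891]
orientation: [-0.001, 1.574, 0.001]
force: [0.1, 0.4, -1.0]
opening: 0.0212
```

```bash
python3 - <<'E'
from h import *
c,s=snap('wrist','w3'); d,_=snap('side','s3'); print(s['tool_pos'],s['force'])
w=cv2.resize(c['pixels'][140:260,220:340],(480,480),interpolation=2)
e=cv2.resize(d['pixels'][100:220,280:400],(480,480),interpolation=2)
cv2.imwrite('pics/crop4.png',cv2.resize(np.hstack([w,e]),(800,400)))
x,y=s['tool_pos'][:2]
print(proj(d,[[x,y,.136],[.479,-.221,.09]]))
T=np.linalg.inv(np.array(c['tool_from_camera'])); Rt=cv2.Rodrigues(np.array(s['orientation']))[0]; K=c['intrinsics']
t=np.arange(0,6.28,.785); P=np.c_[.479+.031*np.cos(t),-.221+.031*np.sin(t),0*t+.09]
for q in P:
    p=T@np.r_[Rt.T@(q-s['tool_pos']),1]; r=np.hypot(p[0],p[1]); print((p[:2]/r*np.arctan2(r,p[2])*K[0,0]+[K[0,2],K[1,2]]).round(1),end=' ')
E
```

```text
[ 0.47883703 -0.22007285  0.28907171] [ 0.12446486  0.41907951 -0.98478377]
[[336.21070013 152.23922685]
 [334.63317587 166.31352152]]
[277.9 212.3] [296.6 205. ] [304.8 186.8] [297.3 168. ] [278.1 160. ] [258.8 167.9] [251.1 186.6] [259.1 204.8]
```

View pics/crop4.png

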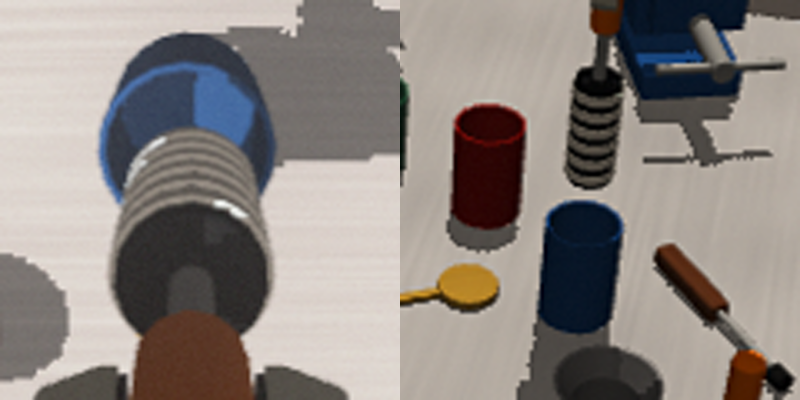

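Rim and tip line up: side rim centre at (334.9,166.6) against 334.6,166.3 expected, and tip at (336.1,153.4) against 336.2,152.2. Descending.

Call:
apply_moves(
  series=[
    {"jaw": 1, "linear": [0.04, -0.002, -0.001], "roll": 0},
    {"jaw": 1, "linear": [0.07, -0.002, -0.001], "roll": 0},
    {"jaw": 1, "linear": [0.1, -0.002, -0.001], "roll": 0},
    {"jaw": 1, "linear": [0.13, -0.002, -0.001], "roll": 0},
    {"jaw": 1, "linear": [0.16, -0.002, -0.001], "roll": 0},
    {"jaw": 1, "linear": [0.19, -0.002, -0.001], "roll": 0},
    {"jaw": 1, "linear": [0.207, -0.002, -0.001], "roll": 0},
    {"jaw": 1, "linear": [0.207, -0.002, -0.001], "roll": 0},
    {"jaw": 1, "linear": [0.207, -0.002, -0.001], "roll": 0},
  ],
)

```text
t: 6.95
tool_pos: [0.4785, -0.2217, 0.1658]
orientation: [-0.002, 1.572, 0.001]
force: [-0.1, -0.1, -0.5]
opening: 0.021
```

Call:
apply_moves(
  series=[
    {"jaw": 1, "linear": [0.004, 0, 0], "roll": 0},
    {"jaw": 1, "linear": [0.007, 0, 0], "roll": 0},
    {"jaw": 1, "linear": [0.007, 0, 0], "roll": 0},
  ],
)

```text
t: 7.32
tool_pos: [0.4784, -0.2217, 0.1616]
orientation: [-0.002, 1.572, 0.001]
force: [0.7, 0.1, -1.4]
opening: 0.0213
```

Call:
apply_moves(
  series=[
    {"jaw": 1, "linear": [0.002, 0, 0], "roll": 0},
    {"jaw": 1, "linear": [0.003, 0, 0], "roll": 0},
    {"jaw": 1, "linear": [0.003, 0, 0], "roll": 0},
  ],
)

```text
t: 7.7
tool_pos: [0.4785, -0.2217, 0.1601]
orientation: [-0.002, 1.572, 0.001]
force: [0.4, -0.1, 1.5]
opening: 0.0216
```

Call:
apply_moves(
  series=[
    {"jaw": 1, "linear": [0.002, 0, 0], "roll": 0},
    {"jaw": 1, "linear": [0.0025, 0, 0], "roll": 0},
    {"jaw": 1, "linear": [0.0025, 0, 0], "roll": 0},
  ],
)

```text
t: 8.07
tool_pos: [0.4789, -0.2219, 0.16]
orientation: [-0.003, 1.571, 0.0]
force: [-3.8, 1.2, 9.1]
opening: 0.0215
```

Bottom felt at TCP z = 0.160 (9 N). Up 74 mm, so the tip is 10 mm below the rim, then down again to the same contact.

Call:
apply_moves(
  series=[
    {"jaw": 1, "linear": [-0.03, 0, 0], "roll": 0},
    {"jaw": 1, "linear": [-0.06, 0, 0], "roll": 0},
    {"jaw": 1, "linear": [-0.09, 0, 0], "roll": 0},
    {"jaw": 1, "linear": [-0.123, 0, 0], "roll": 0},
    {"jaw": 1, "linear": [-0.123, 0, 0], "roll": 0},
    {"jaw": 1, "linear": [-0.123, 0, 0], "roll": 0},
    {"jaw": 1, "linear": [-0.123, 0, 0], "roll": 0},
  ],
)

```text
t: 8.95
tool_pos: [0.4783, -0.2215, 0.2327]
orientation: [-0.002, 1.573, 0.001]
force: [-0.1, 0.2, -0.6]
opening: 0.0216
```

Call:
apply_moves(
  series=[
    {"jaw": 1, "linear": [0.03, 0, 0], "roll": 0},
    {"jaw": 1, "linear": [0.06, 0, 0], "roll": 0},
    {"jaw": 1, "linear": [0.09, 0, 0], "roll": 0},
    {"jaw": 1, "linear": [0.113, 0, 0], "roll": 0},
    {"jaw": 1, "linear": [0.121, 0, 0], "roll": 0},
    {"jaw": 1, "linear": [0.1235, 0, 0], "roll": 0},
    {"jaw": 1, "linear": [0.1255, 0, 0], "roll": 0},
    {"jaw": 1, "linear": [0.1255, 0, 0], "roll": 0},
    {"jaw": 1, "linear": [0.1255, 0, 0], "roll": 0},
  ],
)

```text
t: 10.07
tool_pos: [0.4789, -0.2215, 0.16]
orientation: [-0.002, 1.571, 0.001]
force: [-6.2, 3.9, 16.0]
opening: 0.0216
```

Bottom reached again (16 N). Withdrawing fully and looking again at the red cup.

Call:
apply_moves(
  series=[
    {"jaw": 1, "linear": [-0.03, 0, 0], "roll": 0},
    {"jaw": 1, "linear": [-0.06, 0, 0], "roll": 0},
    {"jaw": 1, "linear": [-0.1, 0, 0], "roll": 0},
    {"jaw": 1, "linear": [-0.14, 0, 0], "roll": 0},
    {"jaw": 1, "linear": [-0.18, 0, 0], "roll": 0},
    {"jaw": 1, "linear": [-0.217, 0, 0], "roll": 0},
    {"jaw": 1, "linear": [-0.217, 0, 0], "roll": 0},
    {"jaw": 1, "linear": [-0.217, 0, 0], "roll": 0},
  ],
)

```text
t: 11.08
tool_pos: [0.4788, -0.2213, 0.2897]
orientation: [-0.002, 1.571, 0.001]
force: [0.4, -0.7, -1.5]
opening: 0.0213
```

```bash
python3 - <<'E'
from h import *
d,s=snap('side','s4'); t,_=snap('top','t4'); c,_=snap('wrist','w4'); print(s['tool_pos'],s['force'])
def f(cam,k):
    m=mask(cam['pixels'],k); n,l,st,ce=cv2.connectedComponentsWithStats(m)
    return [(st[i,4],ce[i].round()) for i in range(1,n) if st[i,4]>120]
print('top',f(t,'red'),f(t,'blue'));print('side',f(d,'red'),f(d,'blue'))
print(cup(t,'red',(398,205),24),cup(d,'red',(306,150),28),cup(t,'blue',(351,243),24),cup(d,'blue',(335,180),28))
E
```

```text
[ 0.47877901 -0.22131415  0.28967114] [ 0.35009346 -0.66930777 -1.53793452]
top [(np.int32(1941), array([351., 103.]))] [(np.int32(178), array([187., 116.])), (np.int32(2707), array([520., 257.]))]
side [(np.int32(702), array([306., 149.])), (np.int32(1962), array([203., 164.]))] [(np.int32(1478), array([364., 101.])), (np.int32(804), array([333., 179.])), (np.int32(625), array([151., 275.])), (np.int32(758), array([132., 306.])), (np.int32(918), array([111., 342.]))]Traceback (most recent call last):
  File "<stdin>", line 7, in <module>
  File "h.py", line 33, in cup
    q=blob(c['pixels'],kind,near,rad,9); P=plane(c,q,.09)[:,:2]; o=rays(c,[[0,0]])[0][:2]
  File "h.py", line 31, in blob
    return max(cs,key=cv2.contourArea).reshape(-1,2)
           ~~~^^^^^^^^^^^^^^^^^^^^^^^^
ValueError: max() iterable argument is empty
```

The top view is blocked by the arm. The side view shows the red cup unmoved at (306,149). Moving over the red cup.

Call:
apply_moves(
  series=[
    {"jaw": 1, "linear": [0, -0.05, 0.042], "roll": 0},
    {"jaw": 1, "linear": [0, -0.1, 0.084], "roll": 0},
    {"jaw": 1, "linear": [0, -0.15, 0.126], "roll": 0},
    {"jaw": 1, "linear": [0, -0.193, 0.1685], "roll": 0},
    {"jaw": 1, "linear": [0, -0.193, 0.1685], "roll": 0},
    {"jaw": 1, "linear": [0, -0.193, 0.1685], "roll": 0},
    {"jaw": 1, "linear": [0, -0.193, 0.1685], "roll": 0},
  ],
)

```text
t: 12.1
tool_pos: [0.5794, -0.336, 0.2891]
orientation: [-0.002, 1.572, 0.002]
force: [0.2, 0.1, -0.8]
opening: 0.0216
```

```bash
python3 - <<'E'
from h import *
c,s=snap('wrist','w5'); d,_=snap('side','s5'); print(s['tool_pos'],s['force'])
w=cv2.resize(c['pixels'][140:260,220:340],(480,480),interpolation=2)
e=cv2.resize(d['pixels'][70:190,250:370],(480,480),interpolation=2)
cv2.imwrite('pics/crop5.png',cv2.resize(np.hstack([w,e]),(800,400)))
x,y=s['tool_pos'][:2]
print(proj(d,[[x,y,.136],[.580,-.337,.09]]),cup(d,'red',(306,150),28),cup(d,'blue',(335,180),28))
T=np.linalg.inv(np.array(c['tool_from_camera'])); Rt=cv2.Rodrigues(np.array(s['orientation']))[0]; K=c['intrinsics']
t=np.arange(0,6.28,1.5708); P=np.c_[.580+.031*np.cos(t),-.337+.031*np.sin(t),0*t+.09]
for q in P:
    p=T@np.r_[Rt.T@(q-s['tool_pos']),1]; r=np.hypot(p[0],p[1]); a=p[:2]/r*np.arctan2(r,p[2])*K[0,0]+[K[0,2],K[1,2]]; print(((a-[220,140])*3.333).round(0),end=' ')
E
```

```text
[ 0.57941886 -0.33602093  0.2891434 ] [ 0.15634825  0.12816876 -0.80469875]
[[307.46570475 122.93893315]
 [306.51653893 136.5912664 ]] (array([ 0.57934858, -0.33529551]), np.float64(0.05904609116746902), np.float64(0.17626536559998573)) (array([ 0.47790306, -0.21857896]), np.float64(0.05861177910592519), np.float64(0.16122813071049624))
[193. 241.] [282. 156.] [193.  67.] [103. 156.]
```

View pics/crop5.png

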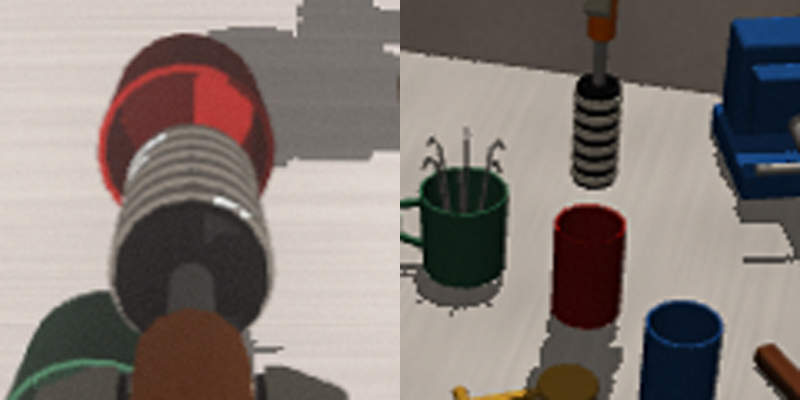

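The red cup lines up the same way the blue one did. Descending.

Call:
apply_moves(
  series=[
    {"jaw": 1, "linear": [0.04, -0.002, -0.001], "roll": 0},
    {"jaw": 1, "linear": [0.07, -0.002, -0.001], "roll": 0},
    {"jaw": 1, "linear": [0.1, -0.002, -0.001], "roll": 0},
    {"jaw": 1, "linear": [0.13, -0.002, -0.001], "roll": 0},
    {"jaw": 1, "linear": [0.16, -0.002, -0.001], "roll": 0},
    {"jaw": 1, "linear": [0.19, -0.002, -0.001], "roll": 0},
    {"jaw": 1, "linear": [0.208, -0.002, -0.001], "roll": 0},
    {"jaw": 1, "linear": [0.213, -0.002, -0.001], "roll": 0},
    {"jaw": 1, "linear": [0.216, -0.002, -0.001], "roll": 0},
    {"jaw": 1, "linear": [0.2175, -0.002, -0.001], "roll": 0},
    {"jaw": 1, "linear": [0.2175, -0.002, -0.001], "roll": 0},
  ],
)

```text
t: 13.58
tool_pos: [0.5792, -0.3377, 0.1601]
orientation: [-0.003, 1.571, 0.001]
force: [-0.5, -0.2, 0.6]
opening: 0.0214
```

Call:
apply_moves(
  series=[
    {"jaw": 1, "linear": [0.002, 0, 0], "roll": 0},
    {"jaw": 1, "linear": [0.003, 0, 0], "roll": 0},
    {"jaw": 1, "linear": [0.003, 0, 0], "roll": 0},
  ],
)

```text
t: 13.95
tool_pos: [0.5795, -0.3378, 0.16]
orientation: [-0.004, 1.57, 0.0]
force: [-2.8, 1.4, 8.2]
opening: 0.0214
```

Call:
apply_moves(
  series=[
    {"jaw": 1, "linear": [-0.03, 0, 0], "roll": 0},
    {"jaw": 1, "linear": [-0.06, 0, 0], "roll": 0},
    {"jaw": 1, "linear": [-0.09, 0, 0], "roll": 0},
    {"jaw": 1, "linear": [-0.123, 0, 0], "roll": 0},
    {"jaw": 1, "linear": [-0.123, 0, 0], "roll": 0},
    {"jaw": 1, "linear": [-0.123, 0, 0], "roll": 0},
    {"jaw": 1, "linear": [-0.123, 0, 0], "roll": 0},
  ],
)

```text
t: 14.82
tool_pos: [0.5789, -0.3373, 0.2325]
orientation: [-0.003, 1.571, 0.001]
force: [0.2, -0.5, -1.2]
opening: 0.0218
```

Call:
apply_moves(
  series=[
    {"jaw": 1, "linear": [0.03, 0, 0], "roll": 0},
    {"jaw": 1, "linear": [0.06, 0, 0], "roll": 0},
    {"jaw": 1, "linear": [0.09, 0, 0], "roll": 0},
    {"jaw": 1, "linear": [0.113, 0, 0], "roll": 0},
    {"jaw": 1, "linear": [0.121, 0, 0], "roll": 0},
    {"jaw": 1, "linear": [0.1235, 0, 0], "roll": 0},
    {"jaw": 1, "linear": [0.1255, 0, 0], "roll": 0},
    {"jaw": 1, "linear": [0.1255, 0, 0], "roll": 0},
    {"jaw": 1, "linear": [0.1255, 0, 0], "roll": 0},
  ],
)

```text
t: 15.95
tool_pos: [0.5792, -0.3372, 0.1599]
orientation: [-0.003, 1.57, 0.001]
force: [-5.3, 5.2, 15.3]
opening: 0.0215
```

Call:
apply_moves(
  series=[
    {"jaw": 1, "linear": [-0.03, 0, 0], "roll": 0},
    {"jaw": 1, "linear": [-0.06, 0, 0], "roll": 0},
    {"jaw": 1, "linear": [-0.1, 0, 0], "roll": 0},
    {"jaw": 1, "linear": [-0.14, 0, 0], "roll": 0},
    {"jaw": 1, "linear": [-0.18, 0, 0], "roll": 0},
    {"jaw": 1, "linear": [-0.217, 0, 0], "roll": 0},
    {"jaw": 1, "linear": [-0.217, 0, 0], "roll": 0},
    {"jaw": 1, "linear": [-0.217, 0, 0], "roll": 0},
  ],
)

```text
t: 16.95
tool_pos: [0.579, -0.337, 0.2895]
orientation: [-0.003, 1.57, 0.001]
force: [0.6, 0.1, -1.9]
opening: 0.0213
```

Both cups scrubbed. Back over the holder.

Call:
apply_moves(
  series=[
    {"jaw": 1, "linear": [0, 0.07, -0.037], "roll": 0},
    {"jaw": 1, "linear": [0, 0.14, -0.074], "roll": 0},
    {"jaw": 1, "linear": [0, 0.21, -0.11], "roll": 0},
    {"jaw": 1, "linear": [0, 0.28, -0.147], "roll": 0},
    {"jaw": 1, "linear": [0, 0.35, -0.184], "roll": 0},
    {"jaw": 1, "linear": [0, 0.42, -0.22], "roll": 0},
    {"jaw": 1, "linear": [0, 0.47, -0.246], "roll": 0},
    {"jaw": 1, "linear": [0, 0.47, -0.246], "roll": 0},
    {"jaw": 1, "linear": [0, 0.47, -0.246], "roll": 0},
    {"jaw": 1, "linear": [0, 0.47, -0.246], "roll": 0},
  ],
)

```text
t: 18.2
tool_pos: [0.4308, -0.0561, 0.2886]
orientation: [-0.002, 1.571, 0.001]
force: [-0.6, -0.6, -1.6]
opening: 0.0212
```

Call:
apply_moves(
  series=[
    {"jaw": 1, "linear": [0.04, 0, 0], "roll": 0},
    {"jaw": 1, "linear": [0.07, 0, 0], "roll": 0},
    {"jaw": 1, "linear": [0.1, 0, 0], "roll": 0},
    {"jaw": 1, "linear": [0.13, 0, 0], "roll": 0},
    {"jaw": 1, "linear": [0.16, 0, 0], "roll": 0},
    {"jaw": 1, "linear": [0.19, 0, 0], "roll": 0},
    {"jaw": 1, "linear": [0.207, 0, 0], "roll": 0},
    {"jaw": 1, "linear": [0.213, 0, 0], "roll": 0},
    {"jaw": 1, "linear": [0.213, 0, 0], "roll": 0},
    {"jaw": 1, "linear": [0.213, 0, 0], "roll": 0},
  ],
)

```text
t: 19.45
tool_pos: [0.4312, -0.0563, 0.1616]
orientation: [-0.002, 1.57, 0.0]
force: [-0.5, 0.8, -1.3]
opening: 0.0213
```

Call:
apply_moves(
  series=[
    {"jaw": 1, "linear": [0.0025, 0, 0], "roll": 0},
    {"jaw": 1, "linear": [0.0025, 0, 0], "roll": 0},
    {"jaw": 0.3, "linear": [0.0025, 0, 0], "roll": 0},
    {"jaw": 0, "linear": [0.0025, 0, 0], "roll": 0},
    {"jaw": -1, "linear": [0.0025, 0, 0], "roll": 0},
    {"jaw": -1, "linear": [0.0025, 0, 0], "roll": 0},
    {"jaw": -1, "linear": [0.0025, 0, 0], "roll": 0},
    {"jaw": -1, "linear": [0.0025, 0, 0], "roll": 0},
    {"jaw": -1, "linear": [-0.03, 0, 0], "roll": 0},
    {"jaw": -1, "linear": [-0.08, 0, 0], "roll": 0},
    {"jaw": -1, "linear": [-0.14, 0, 0], "roll": 0},
    {"jaw": -1, "linear": [-0.2, 0, 0], "roll": 0},
    {"jaw": -1, "linear": [-0.2, 0, 0], "roll": 0},
    {"jaw": -1, "linear": [-0.2, 0, 0], "roll": 0},
  ],
)

```text
t: 21.2
tool_pos: [0.431, -0.0562, 0.2809]
orientation: [-0.002, 1.571, 0.001]
force: [-0.5, -1.0, -0.8]
opening: 0.0924
```

```bash
python3 - <<'E'
from h import *
c,s=snap('wrist','w6'); d,_=snap('side','s6'); print(s['tool_pos'],s['force'],s['opening'])
w=c['pixels'][80:360,100:560]
e=d['pixels'][110:390,180:400]
cv2.imwrite('pics/crop6.png',cv2.resize(np.hstack([w,e]),None,fx=1.17,fy=1.17))
print(cup(d,'red',(306,150),28),cup(d,'blue',(335,180),28))
E
```

```text
[ 0.43095121 -0.05616433  0.28093723] [-0.52602534 -1.01148747 -0.79072691] 0.09243255994935008
(array([ 0.57934839, -0.33529562]), np.float64(0.059045819687402384), np.float64(0.17626549305561534)) (array([ 0.48096539, -0.218248  ]), np.float64(0.05268291508035285), np.float64(0.16161770839112433))
```

View pics/crop6.png

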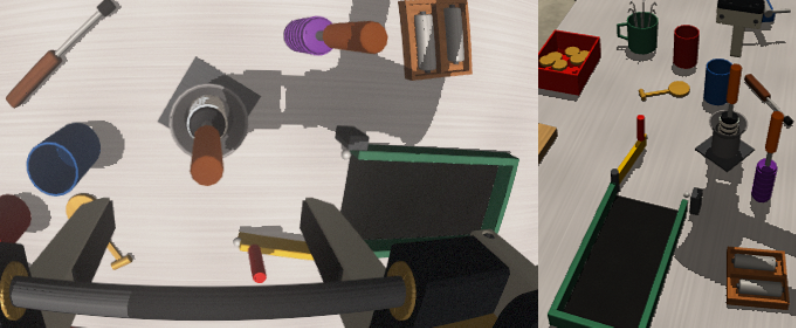

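The brush is standing in its holder, upright, seen at (200,120) in the crop. Next I measure the corral frame and gate precisely.

```bash
python3 - <<'E'
from h import *
def corr(f,roi,side=False):
    t,_=load(f); im=cv2.GaussianBlur(t['pixels'],(3,3),0).astype(int); b,g,r=im[...,0],im[...,1],im[...,2]
    m=((g>r*1.35+4)&(g>b*1.08)).astype(np.uint8)*255; z=np.zeros_like(m); x0,y0,x1,y1=roi; z[y0:y1,x0:x1]=m[y0:y1,x0:x1]
    z=cv2.morphologyEx(z,cv2.MORPH_OPEN,np.ones((2,2),np.uint8)); n,l,st,ce=cv2.connectedComponentsWithStats(z); z[np.isin(l,np.where(st[:,4]<80)[0])]=0
    h=cv2.convexHull(cv2.findNonZero(z))
    q=h.reshape(-1,2); q=cv2.approxPolyDP(h,6,True).reshape(-1,2); print(f,q.tolist()); P=plane(t,q,.035)[:,:2]; print(P.round(4).tolist(),np.linalg.norm(P-np.roll(P,-1,0),axis=1).round(4))
corr('top0',(95,168,226,258)); corr('side0',(185,260,312,410))
t,_=load('top0'); a=cv2.resize(t['pixels'][165:265,95:285],None,fx=4,fy=4,interpolation=2); cv2.imwrite('pics/crop7.png',a)
E
```

```text
top0 [[216, 187], [214, 243], [175, 240], [160, 184]]
[[0.6182, 0.1242], [0.4739, 0.1237], [0.4795, 0.2233], [0.6232, 0.2693]] [0.1443 0.0998 0.1509 0.1452]
side0 [[307, 282], [268, 410], [192, 388], [190, 377], [243, 267]]
[[0.4738, 0.1316], [0.4792, 0.4241], [0.621, 0.4207], [0.6326, 0.4021], [0.6207, 0.1276]] [0.2926 0.1419 0.0219 0.2747 0.1469]
```

View pics/crop7.png

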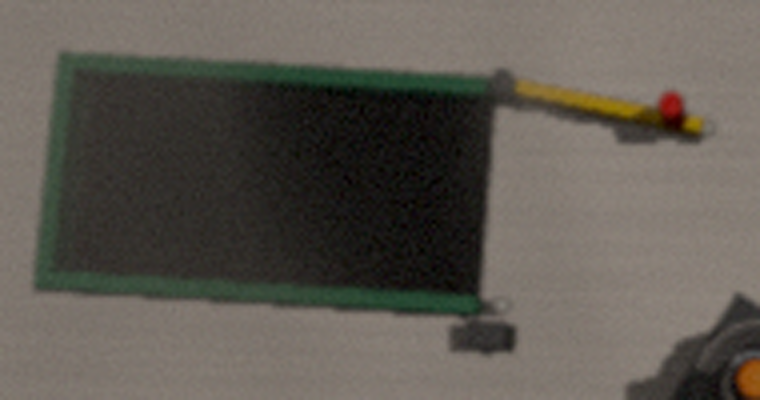

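```bash
python3 - <<'E'
from h import *
t,_=load('top0')
px=[[95+x/4,165+y/4] for x,y in((62,53),(491,76),(480,312),(37,289))]
P=plane(t,px,.035)[:,:2]; print(P.round(4).tolist(),np.linalg.norm(P-np.roll(P,-1,0),axis=1).round(4))
L=np.array([[77,147],[77,-135],[-77,-135],[-77,147.]])/1000
a=L-L.mean(0); b=P-P.mean(0); th=np.arctan2((a[:,0]*b[:,1]-a[:,1]*b[:,0]).sum(),(a*b).sum()); R=np.array([[np.cos(th),-np.sin(th)],[np.sin(th),np.cos(th)]])
o=P.mean(0)-R@L.mean(0); print('origin',o,'yaw deg',np.degrees(th),'resid',(R@L.T).T+o-P)
H=R@[.071,-.146]+o; print('hinge',H,'latch',R@[-.09,-.147]+o)
K=np.array([.599,.001]); v=K-H; print('knob dist',np.linalg.norm(v)); lv=R.T@v
# angle: 0 -> -x ; 1.57 -> -y
print('gate angle',np.arctan2(-lv[1],-lv[0]), 'shut knob',R@[.071-.112,-.146]+o)
for y in(.06,-.04,0,-.05): print('slot',y,R@[0,y]+o)
for g in(1.6,1.2,.8,.4,.2,.1,0): print('knob at',g,(R@(np.array([.071,-.146])+.112*np.array([-np.cos(g),-np.sin(g)]))+o).round(4))
E
```

```text
[[0.6359, 0.3986], [0.6261, 0.1199], [0.4739, 0.1211], [0.4828, 0.4044]] [0.2789 0.1522 0.2834 0.1532]
origin [0.55449821 0.25501517] yaw deg -1.7678061923181416 resid [[ 1.08464847e-04  9.57212660e-04]
 [ 1.21015613e-03 -2.22864916e-03]
 [-5.65963452e-04  1.32426004e-03]
 [-7.52657521e-04 -5.28235398e-05]]
hinge [0.62096045 0.10689437] latch [0.46000623 0.11086156]
knob dist 0.10814748704556244
gate angle 1.3971681754445484 shut knob [0.50901375 0.11034947]
slot 0.06 [0.55634916 0.31498661]
slot -0.04 [0.55326425 0.21503421]
slot 0 [0.55449821 0.25501517]
slot -0.05 [0.55295576 0.20503897]
knob at 1.6 [ 0.6208 -0.0051]
knob at 1.2 [0.5772 0.0038]
knob at 0.8 [0.5405 0.029 ]
knob at 0.4 [0.5165 0.0665]
knob at 0.2 [0.5106 0.088 ]
knob at 0.1 [0.5092 0.0992]
knob at 0 [0.509  0.1103]
```

Corral origin (0.5545,0.255), yaw −1.8°, size check within 2 mm, gate at about 1.4 rad. Next is the blue cup, to slot (0.556,0.325).

Call:
apply_moves(
  series=[
    {"jaw": -1, "linear": [0, -0.08, 0.023], "roll": 0},
    {"jaw": -1, "linear": [0, -0.16, 0.046], "roll": 0},
    {"jaw": -1, "linear": [0, -0.24, 0.07], "roll": 0},
    {"jaw": -1, "linear": [0.03, -0.2755, 0.08], "roll": 0},
    {"jaw": -1, "linear": [0.1, -0.2755, 0.08], "roll": 0},
    {"jaw": -1, "linear": [0.2, -0.2755, 0.08], "roll": 0},
    {"jaw": -1, "linear": [0.25, -0.2755, 0.08], "roll": 0},
    {"jaw": -1, "linear": [0.25, -0.2755, 0.08], "roll": 0},
  ],
)

```text
t: 22.3
tool_pos: [0.4756, -0.2197, 0.1259]
orientation: [0.001, 1.579, 0.004]
force: [-0.7, 0.2, 0.9]
opening: 0.0929
```

```bash
python3 - <<'E'
from h import *
c,s=snap('wrist','w7'); d,_=snap('side','s7'); print(s['tool_pos'],s['force'],s['opening'])
print(cup(d,'red',(306,150),28),cup(d,'blue',(335,180),28))
m=mask(c['pixels'],'blue'); n,l,st,ce=cv2.connectedComponentsWithStats(m); print([(st[i].tolist(),ce[i].round().tolist()) for i in range(1,n) if st[i,4]>300])
w=c['pixels'][140:380,130:430]; cv2.imwrite('pics/crop8.png',cv2.resize(w,None,fx=1.6,fy=1.6))
E
```

```text
[ 0.47560557 -0.21969716  0.12588596] [-0.70727475  0.24190961  0.89352072] 0.09288985243941823
(array([ 0.57934839, -0.33529562]), np.float64(0.059045819687402384), np.float64(0.17626549305561534)) (array([ 0.48058259, -0.214686  ]), np.float64(0.05268224255861853), np.float64(0.15803524586684525))
[([247, 200, 72, 53, 1531], [281.0, 219.0])]
```

View pics/crop8.png

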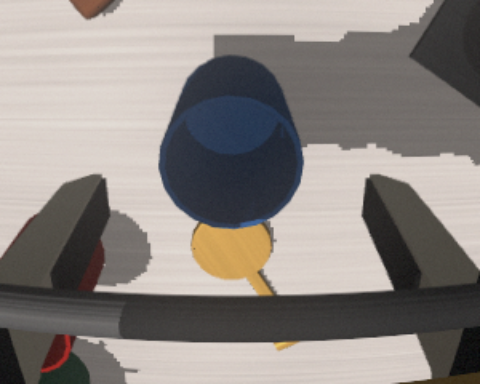

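Fingers straddle the blue cup; the rim centre is at full-frame pixel (274,240).

```bash
python3 - <<'E'
from h import *
c,s=load('w7'); print(plane(c,[[274.4,240],[130+160/1.6,240],[130+303/1.6,240],[274.4,140+96/1.6],[274.4,140+227/1.6]],.09,s)); print(read_state()['tool_pos'])
E
```

```text
[[ 0.47428951 -0.2231698   0.09      ]
 [ 0.47448339 -0.25322377  0.09      ]
 [ 0.47436452 -0.19276635  0.09      ]
 [ 0.44647694 -0.22317222  0.09      ]
 [ 0.50659112 -0.22318661  0.09      ]]
[ 0.47850686 -0.22137401  0.13057484]
```

Call:
apply_moves(
  series=[
    {"jaw": -1, "linear": [0.05, -0.0025, -0.003], "roll": 0},
    {"jaw": -1, "linear": [0.1, -0.0025, -0.003], "roll": 0},
    {"jaw": -1, "linear": [0.126, -0.0025, -0.003], "roll": 0},
    {"jaw": -1, "linear": [0.126, -0.0025, -0.003], "roll": 0},
    {"jaw": -1, "linear": [0.126, -0.0025, -0.003], "roll": 0},
    {"jaw": 1, "linear": [0.126, -0.0025, -0.003], "roll": 0},
    {"jaw": 1, "linear": [0.126, -0.0025, -0.003], "roll": 0},
    {"jaw": 1, "linear": [0.126, -0.0025, -0.003], "roll": 0},
    {"jaw": 1, "linear": [0.126, -0.0025, -0.003], "roll": 0},
    {"jaw": 1, "linear": [0.126, -0.0025, -0.003], "roll": 0},
    {"jaw": 1, "linear": [0.126, -0.0025, -0.003], "roll": 0},
  ],
  force=25,
)

```text
t: 23.78
tool_pos: [0.4767, -0.2228, 0.0552]
orientation: [-0.002, 1.573, 0.001]
force: [-1.0, 2.4, 3.8]
opening: 0.0628
```

Call:
apply_moves(
  series=[
    {"jaw": 1, "linear": [-0.03, 0, 0], "roll": 0},
    {"jaw": 1, "linear": [-0.08, 0, 0], "roll": 0},
    {"jaw": 1, "linear": [-0.14, 0, 0.02], "roll": 0},
    {"jaw": 1, "linear": [-0.2, 0, 0.06], "roll": 0},
    {"jaw": 1, "linear": [-0.25, 0, 0.12], "roll": 0},
    {"jaw": 1, "linear": [-0.25, 0, 0.133], "roll": 0},
    {"jaw": 1, "linear": [-0.25, 0, 0.133], "roll": 0},
  ],
)

```text
t: 24.65
tool_pos: [0.5562, -0.2224, 0.2041]
orientation: [-0.002, 1.574, 0.002]
force: [-0.5, -0.6, -2.2]
opening: 0.0628
```

Call:
apply_moves(
  series=[
    {"jaw": 1, "linear": [0, 0.07, 0], "roll": 0},
    {"jaw": 1, "linear": [0, 0.15, 0], "roll": 0},
    {"jaw": 1, "linear": [0, 0.23, 0], "roll": 0},
    {"jaw": 1, "linear": [0, 0.31, 0], "roll": 0},
    {"jaw": 1, "linear": [0, 0.39, 0], "roll": 0},
    {"jaw": 1, "linear": [0, 0.47, 0], "roll": 0},
    {"jaw": 1, "linear": [0, 0.55, 0], "roll": 0},
    {"jaw": 1, "linear": [0, 0.63, 0], "roll": 0},
    {"jaw": 1, "linear": [0, 0.71, 0], "roll": 0},
    {"jaw": 1, "linear": [0, 0.79, 0], "roll": 0},
    {"jaw": 1, "linear": [0, 0.86, 0], "roll": 0},
    {"jaw": 1, "linear": [0, 0.912, 0], "roll": 0},
    {"jaw": 1, "linear": [0, 0.912, 0], "roll": 0},
    {"jaw": 1, "linear": [0, 0.912, 0], "roll": 0},
    {"jaw": 1, "linear": [0, 0.912, 0], "roll": 0},
  ],
)

```text
t: 26.52
tool_pos: [0.5548, 0.3233, 0.2038]
orientation: [-0.001, 1.575, 0.0]
force: [0.3, -0.6, -2.4]
opening: 0.063
```

Call:
apply_moves(
  series=[
    {"jaw": 1, "linear": [0.06, 0, 0], "roll": 0},
    {"jaw": 1, "linear": [0.12, 0, 0], "roll": 0},
    {"jaw": 1, "linear": [0.18, 0, 0], "roll": 0},
    {"jaw": 1, "linear": [0.22, 0, 0], "roll": 0},
    {"jaw": 1, "linear": [0.237, 0, 0], "roll": 0},
    {"jaw": 1, "linear": [0.24, 0, 0], "roll": 0},
    {"jaw": 1, "linear": [0.24, 0, 0], "roll": 0},
    {"jaw": 1, "linear": [0.24, 0, 0], "roll": 0},
  ],
)

```text
t: 27.52
tool_pos: [0.5551, 0.3237, 0.0613]
orientation: [-0.0, 1.573, 0.001]
force: [-0.9, -0.4, -1.8]
opening: 0.0626
```

Call:
apply_moves(
  series=[
    {"jaw": 1, "linear": [0.004, 0, 0], "roll": 0},
    {"jaw": 1, "linear": [0.007, 0, 0], "roll": 0},
    {"jaw": 1, "linear": [0.007, 0, 0], "roll": 0},
  ],
)

```text
t: 27.9
tool_pos: [0.5549, 0.3236, 0.0568]
orientation: [-0.001, 1.573, 0.001]
force: [-0.9, 0.9, -3.1]
opening: 0.0627
```

Call:
apply_moves(
  series=[
    {"jaw": 1, "linear": [0.002, 0, 0], "roll": 0},
    {"jaw": 1, "linear": [0.003, 0, 0], "roll": 0},
    {"jaw": 1, "linear": [0.003, 0, 0], "roll": 0},
  ],
)

```text
t: 28.28
tool_pos: [0.5549, 0.3236, 0.0552]
orientation: [-0.001, 1.573, 0.001]
force: [-0.8, -0.4, 0.5]
opening: 0.0627
```

Down on the floor. Releasing, rising, and going over towards the red cup, pausing short of it to re-measure.

Call:
apply_moves(
  series=[
    {"jaw": -1, "linear": [0, 0, 0], "roll": 0},
    {"jaw": -1, "linear": [0, 0, 0], "roll": 0},
    {"jaw": -1, "linear": [0, 0, 0], "roll": 0},
    {"jaw": -1, "linear": [0, 0, 0], "roll": 0},
    {"jaw": -1, "linear": [-0.05, 0, 0], "roll": 0},
    {"jaw": -1, "linear": [-0.13, 0, 0], "roll": 0},
    {"jaw": -1, "linear": [-0.2, 0, 0], "roll": 0},
    {"jaw": -1, "linear": [-0.25, 0, 0], "roll": 0},
    {"jaw": -1, "linear": [-0.25, -0.1, 0], "roll": 0},
    {"jaw": -1, "linear": [-0.25, -0.2, 0], "roll": 0},
    {"jaw": -1, "linear": [-0.25, -0.3, 0], "roll": 0},
    {"jaw": -1, "linear": [-0.25, -0.4, 0.01], "roll": 0},
    {"jaw": -1, "linear": [-0.25, -0.5, 0.02], "roll": 0},
    {"jaw": -1, "linear": [-0.25, -0.6, 0.025], "roll": 0},
    {"jaw": -1, "linear": [-0.25, -0.7, 0.03], "roll": 0},
    {"jaw": -1, "linear": [-0.25, -0.8, 0.035], "roll": 0},
    {"jaw": -1, "linear": [-0.25, -0.9, 0.038], "roll": 0},
    {"jaw": -1, "linear": [-0.25, -0.98, 0.038], "roll": 0},
    {"jaw": -1, "linear": [-0.25, -1.0, 0.038], "roll": 0},
    {"jaw": -1, "linear": [-0.25, -1.0, 0.038], "roll": 0},
  ],
)

```text
t: 30.78
tool_pos: [0.5785, -0.2766, 0.2048]
orientation: [0.001, 1.574, 0.0]
force: [0.2, 0.6, -0.3]
opening: 0.0928
```

```bash
python3 - <<'E'
from h import *
c,s=snap('wrist','w8'); d,_=snap('side','s8'); print(s['tool_pos'],s['force'],s['opening'])
print(cup(d,'red',(306,150),28))
a=np.hstack([c['pixels'][130:330,80:380],d['pixels'][100:400,180:400][::1,:][:200]]) if 0 else None
w=cv2.resize(c['pixels'][120:320,100:400],(480,320)); e=cv2.resize(d['pixels'][100:410,180:400],(227,320)); cv2.imwrite('pics/crop9.png',np.hstack([w,e]))
E
```

```text
[ 0.57850663 -0.27659283  0.20479577] [ 0.16645131  0.59069533 -0.33558088] 0.09278945581269128
(array([ 0.57934876, -0.3352954 ]), np.float64(0.05904636332056402), np.float64(0.17626523769590796))
```

View pics/crop9.png

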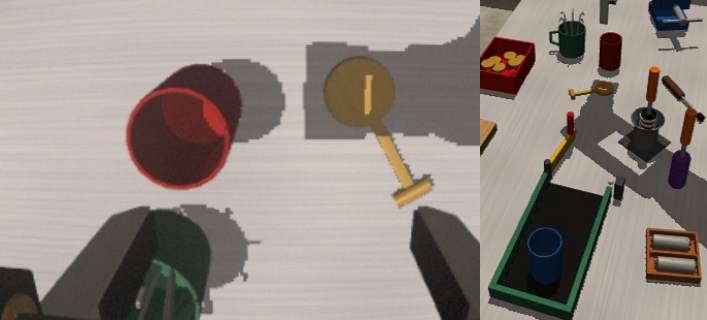

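The blue cup stands upright in the corral. The red cup is unmoved at about (0.579,-0.337). Grasping it.

Call:
apply_moves(
  series=[
    {"jaw": -1, "linear": [0, -0.06, 0.001], "roll": 0},
    {"jaw": -1, "linear": [0, -0.1, 0.001], "roll": 0},
    {"jaw": -1, "linear": [0, -0.101, 0.001], "roll": 0},
    {"jaw": -1, "linear": [0.06, -0.101, 0.001], "roll": 0},
    {"jaw": -1, "linear": [0.13, -0.101, 0.001], "roll": 0},
    {"jaw": -1, "linear": [0.2, -0.101, 0.001], "roll": 0},
    {"jaw": -1, "linear": [0.25, -0.101, 0.001], "roll": 0},
    {"jaw": -1, "linear": [0.25, -0.101, 0.001], "roll": 0},
    {"jaw": -1, "linear": [0.25, -0.101, 0.001], "roll": 0},
    {"jaw": 1, "linear": [0.25, -0.101, 0.001], "roll": 0},
    {"jaw": 1, "linear": [0.25, -0.101, 0.001], "roll": 0},
    {"jaw": 1, "linear": [0.25, -0.101, 0.001], "roll": 0},
    {"jaw": 1, "linear": [0.25, -0.101, 0.001], "roll": 0},
    {"jaw": 1, "linear": [0.25, -0.101, 0.001], "roll": 0},
    {"jaw": 1, "linear": [0.25, -0.101, 0.001], "roll": 0},
  ],
)

```text
t: 32.75
tool_pos: [0.5796, -0.336, 0.0556]
orientation: [-0.001, 1.572, 0.001]
force: [0.3, -1.6, 5.3]
opening: 0.0626
```

Call:
apply_moves(
  series=[
    {"jaw": 1, "linear": [-0.03, 0, 0], "roll": 0},
    {"jaw": 1, "linear": [-0.08, 0, 0], "roll": 0},
    {"jaw": 1, "linear": [-0.14, 0, 0], "roll": 0},
    {"jaw": 1, "linear": [-0.2, 0, 0], "roll": 0},
    {"jaw": 1, "linear": [-0.25, 0, 0], "roll": 0},
    {"jaw": 1, "linear": [-0.25, 0, -0.043], "roll": 0},
    {"jaw": 1, "linear": [-0.25, 0, -0.043], "roll": 0},
    {"jaw": 1, "linear": [-0.25, 0, -0.043], "roll": 0},
  ],
)

```text
t: 33.75
tool_pos: [0.554, -0.3357, 0.2055]
orientation: [-0.001, 1.573, 0.002]
force: [-0.5, 0.9, -1.9]
opening: 0.0626
```

Call:
apply_moves(
  series=[
    {"jaw": 1, "linear": [0, 0.07, 0], "roll": 0},
    {"jaw": 1, "linear": [0, 0.15, 0], "roll": 0},
    {"jaw": 1, "linear": [0, 0.23, 0], "roll": 0},
    {"jaw": 1, "linear": [0, 0.31, 0], "roll": 0},
    {"jaw": 1, "linear": [0, 0.39, 0], "roll": 0},
    {"jaw": 1, "linear": [0, 0.47, 0], "roll": 0},
    {"jaw": 1, "linear": [0, 0.55, 0], "roll": 0},
    {"jaw": 1, "linear": [0, 0.63, 0], "roll": 0},
    {"jaw": 1, "linear": [0, 0.71, 0], "roll": 0},
    {"jaw": 1, "linear": [0, 0.79, 0], "roll": 0},
    {"jaw": 1, "linear": [0, 0.86, 0], "roll": 0},
    {"jaw": 1, "linear": [0, 0.901, 0], "roll": 0},
    {"jaw": 1, "linear": [0, 0.901, 0], "roll": 0},
    {"jaw": 1, "linear": [0, 0.901, 0], "roll": 0},
    {"jaw": 1, "linear": [0, 0.901, 0], "roll": 0},
  ],
)

```text
t: 35.62
tool_pos: [0.5533, 0.204, 0.2058]
orientation: [-0.0, 1.573, 0.001]
force: [-0.1, -0.4, -1.8]
opening: 0.0628
```

Call:
apply_moves(
  series=[
    {"jaw": 1, "linear": [0.06, 0, 0], "roll": 0},
    {"jaw": 1, "linear": [0.12, 0, 0], "roll": 0},
    {"jaw": 1, "linear": [0.18, 0, 0], "roll": 0},
    {"jaw": 1, "linear": [0.22, 0, 0], "roll": 0},
    {"jaw": 1, "linear": [0.237, 0, 0], "roll": 0},
    {"jaw": 1, "linear": [0.245, 0, 0], "roll": 0},
    {"jaw": 1, "linear": [0.2485, 0, 0], "roll": 0},
    {"jaw": 1, "linear": [0.2495, 0, 0], "roll": 0},
    {"jaw": 1, "linear": [0.2495, 0, 0], "roll": 0},
    {"jaw": 1, "linear": [0.2495, 0, 0], "roll": 0},
  ],
)

```text
t: 36.88
tool_pos: [0.5532, 0.2042, 0.0566]
orientation: [-0.0, 1.572, 0.001]
force: [2.0, -1.1, -2.5]
opening: 0.0625
```

Call:
apply_moves(
  series=[
    {"jaw": 1, "linear": [0.002, 0, 0], "roll": 0},
    {"jaw": 1, "linear": [0.002, 0, 0], "roll": 0},
    {"jaw": -1, "linear": [0.002, 0, 0], "roll": 0},
    {"jaw": -1, "linear": [0.002, 0, 0], "roll": 0},
    {"jaw": -1, "linear": [0.002, 0, 0], "roll": 0},
    {"jaw": -1, "linear": [0.002, 0, 0], "roll": 0},
    {"jaw": -1, "linear": [-0.05, 0, 0], "roll": 0},
    {"jaw": -1, "linear": [-0.12, 0, 0], "roll": 0},
    {"jaw": -1, "linear": [-0.2, 0, 0], "roll": 0},
    {"jaw": 0, "linear": [-0.25, 0, 0], "roll": 0},
    {"jaw": 1, "linear": [-0.25, -0.08, 0.05], "roll": 0},
    {"jaw": 1, "linear": [-0.25, -0.17, 0.1], "roll": 0},
    {"jaw": 1, "linear": [-0.25, -0.26, 0.145], "roll": 0},
    {"jaw": 1, "linear": [-0.25, -0.34, 0.145], "roll": 0},
    {"jaw": 1, "linear": [-0.25, -0.34, 0.145], "roll": 0},
    {"jaw": 1, "linear": [-0.25, -0.34, 0.145], "roll": 0},
    {"jaw": 1, "linear": [-0.25, -0.34, 0.145], "roll": 0},
  ],
)

```text
t: 39.0
tool_pos: [0.6405, 0.0015, 0.2064]
orientation: [-0.001, 1.572, 0.002]
force: [-0.4, 0.9, -0.1]
opening: 0.0173
```

```bash
python3 - <<'E'
from h import *
c,s=snap('wrist','w9'); d,_=snap('side','s9'); print(s['tool_pos'],s['force'],s['opening'])
w=cv2.resize(c['pixels'],(427,320)); e=cv2.resize(d['pixels'][100:410,180:400],(227,320)); cv2.imwrite('pics/crop10.png',np.hstack([w,e]))
q=blob(d['pixels'],'red',(268,218),16);print('knob side',q.min(0),q.max(0),plane(d,[[q[:,0].mean(),q[:,1].min()+1]],.104))
print(cup(d,'blue',(233,345),40),cup(d,'red',(250,310),40))
E
```

```text
[0.64045169 0.00152987 0.20639908] [-0.44894817  0.90786307 -0.13649003] 0.017287494068937332
knob side [265 208] [270 230] [[0.60024636 0.00137787 0.104     ]]
(array([0.55598643, 0.32557186]), np.float64(0.06251647530663305), np.float64(0.11044434035140199)) (array([0.5526693 , 0.20693595]), np.float64(0.060436242439219225), np.float64(0.12110309028946331))
```

View pics/crop10.png

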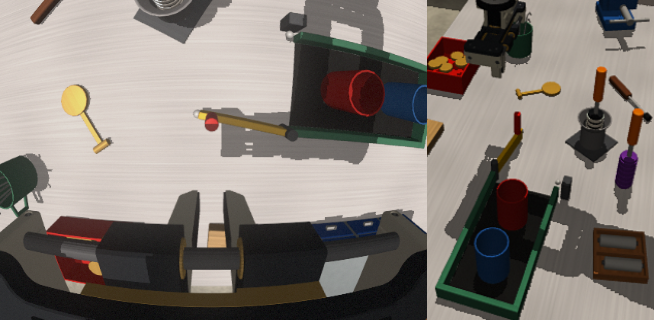

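Both cups are upright in the corral, red at (0.553,0.207) and blue at (0.556,0.325). The knob is at (0.600,0.001). Lowering closed fingers on its +x side.

Call:
apply_moves(
  series=[
    {"jaw": 1, "linear": [0.08, 0, 0], "roll": 0},
    {"jaw": 1, "linear": [0.16, 0, 0], "roll": 0},
    {"jaw": 1, "linear": [0.22, 0, 0], "roll": 0},
    {"jaw": 1, "linear": [0.243, 0, 0], "roll": 0},
    {"jaw": 1, "linear": [0.243, 0, 0], "roll": 0},
    {"jaw": 1, "linear": [0.243, 0, 0], "roll": 0},
    {"jaw": 1, "linear": [0.243, 0, 0], "roll": 0},
  ],
)

```text
t: 39.98
tool_pos: [0.6418, 0.0016, 0.0629]
orientation: [-0.002, 1.569, 0.002]
force: [-1.2, -0.2, -0.4]
opening: 0.0002
```

Call:
apply_moves(
  series=[
    {"jaw": 1, "linear": [0, 0, -0.015], "roll": 0},
    {"jaw": 1, "linear": [0, 0, -0.03], "roll": 0},
    {"jaw": 1, "linear": [0, 0, -0.045], "roll": 0},
    {"jaw": 1, "linear": [0, 0.005, -0.06], "roll": 0},
    {"jaw": 1, "linear": [0, 0.01, -0.075], "roll": 0},
    {"jaw": 1, "linear": [0, 0.015, -0.09], "roll": 0},
    {"jaw": 1, "linear": [0, 0.025, -0.105], "roll": 0},
    {"jaw": 1, "linear": [0, 0.035, -0.12], "roll": 0},
    {"jaw": 1, "linear": [0, 0.045, -0.135], "roll": 0},
    {"jaw": 1, "linear": [0, 0.06, -0.15], "roll": 0},
    {"jaw": 1, "linear": [0, 0.08, -0.16], "roll": 0},
    {"jaw": 1, "linear": [0, 0.09, -0.17], "roll": 0},
    {"jaw": 1, "linear": [0, 0.09, -0.17], "roll": 0},
    {"jaw": 1, "linear": [0, 0.09, -0.17], "roll": 0},
  ],
)

```text
t: 41.72
tool_pos: [0.5401, 0.0559, 0.0629]
orientation: [-0.001, 1.568, 0.003]
force: [4.7, 3.8, -1.8]
opening: 0.0004
```

```bash
python3 - <<'E'
from h import *
c,s=snap('wrist','w10'); d,_=snap('side','s10'); print(s['tool_pos'],s['force'],s['opening'])
m=mask(d['pixels'],'red'); n,l,st,ce=cv2.connectedComponentsWithStats(m)
for i in range(1,n):
    if st[i,4]>40: print(st[i].tolist(),ce[i].round(),plane(d,[[ce[i][0],st[i][1]+1]],.104).round(4))
E
```

```text
[0.54011626 0.05593979 0.06292337] [ 4.70271252  3.7806758  -1.83436881] 0.0003858969465172119
[172, 135, 61, 57, 1961] [203. 164.] [[ 0.8536 -0.2405  0.104 ]]
[290, 232, 7, 21, 57] [294. 245.] [[0.5224 0.061  0.104 ]]
[247, 273, 31, 51, 1376] [262. 298.] [[0.5567 0.191  0.104 ]]
```

The gate is at about 0.47 rad, with the knob at (0.522,0.061). Going over to its −y side for the final push.

Call:
apply_moves(
  series=[
    {"jaw": 1, "linear": [0, 0, 0.02], "roll": 0},
    {"jaw": 1, "linear": [-0.06, 0, 0.02], "roll": 0},
    {"jaw": 1, "linear": [-0.13, 0, 0.02], "roll": 0},
    {"jaw": 1, "linear": [-0.13, -0.05, 0], "roll": 0},
    {"jaw": 1, "linear": [-0.13, -0.085, -0.043], "roll": 0},
    {"jaw": 1, "linear": [-0.13, -0.085, -0.043], "roll": 0},
    {"jaw": 1, "linear": [-0.13, -0.085, -0.043], "roll": 0},
    {"jaw": 1, "linear": [-0.07, -0.085, -0.043], "roll": 0},
    {"jaw": 1, "linear": [0, -0.085, -0.043], "roll": 0},
    {"jaw": 1, "linear": [0, -0.085, -0.043], "roll": 0},
    {"jaw": 1, "linear": [0, -0.085, -0.043], "roll": 0},
  ],
)

```text
t: 43.2
tool_pos: [0.5155, 0.005, 0.064]
orientation: [-0.002, 1.567, 0.003]
force: [0.4, 0.6, 0.7]
opening: 0.0003
```

Call:
apply_moves(
  series=[
    {"jaw": 1, "linear": [0, 0.02, 0], "roll": 0},
    {"jaw": 1, "linear": [0, 0.04, 0], "roll": 0},
    {"jaw": 1, "linear": [0, 0.055, 0], "roll": 0},
    {"jaw": 1, "linear": [0, 0.07, 0], "roll": 0},
    {"jaw": 1, "linear": [0, 0.085, 0], "roll": 0},
    {"jaw": 1, "linear": [0, 0.1, 0], "roll": 0},
    {"jaw": 1, "linear": [0, 0.11, 0], "roll": 0},
    {"jaw": 1, "linear": [0, 0.12, 0], "roll": 0},
    {"jaw": 1, "linear": [0, 0.128, 0], "roll": 0},
    {"jaw": 1, "linear": [0, 0.128, 0], "roll": 0},
  ],
)

```text
t: 44.45
tool_pos: [0.5154, 0.0821, 0.0641]
orientation: [-0.002, 1.567, 0.004]
force: [-0.6, 0.6, -0.2]
opening: 0.0005
```

Call:
apply_moves(
  series=[
    {"jaw": 1, "linear": [0, 0.003, 0], "roll": 0},
    {"jaw": 1, "linear": [0, 0.005, 0], "roll": 0},
    {"jaw": 1, "linear": [0, 0.005, 0], "roll": 0},
  ],
)

```text
t: 44.82
tool_pos: [0.5153, 0.0851, 0.0641]
orientation: [-0.002, 1.567, 0.003]
force: [-1.0, -2.4, -0.0]
opening: 0.0007
```

```bash
python3 - <<'E'
from h import *
d,s=snap('side','s11'); print(s['tool_pos'],s['force'])
m=mask(d['pixels'],'red'); n,l,st,ce=cv2.connectedComponentsWithStats(m)
for i in range(1,n):
    if st[i,4]>20: print(st[i].tolist(),ce[i].round(),plane(d,[[ce[i][0],st[i][1]+1]],.104).round(4))
cv2.imwrite('pics/crop11.png',cv2.resize(d['pixels'][200:320,230:390],None,fx=4,fy=4,interpolation=2))
E
```

```text
[0.5153275  0.08507984 0.06412006] [-0.99240708 -2.38665796 -0.04258238]
[172, 135, 61, 57, 1962] [203. 164.] [[ 0.8536 -0.2405  0.104 ]]
[291, 258, 7, 14, 88] [294. 264.] [[0.5046 0.135  0.104 ]]
[247, 273, 31, 51, 1372] [262. 298.] [[0.5568 0.191  0.104 ]]
```

View pics/crop11.png

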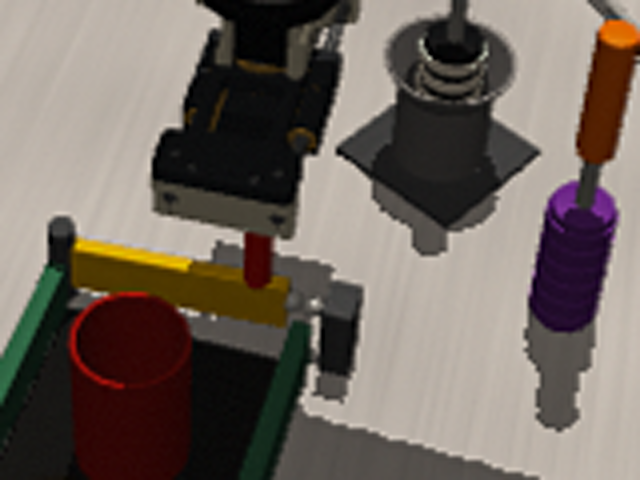

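The gate is nearly shut against the latch. Pushing harder to be sure it is past the detent.

Call:
apply_moves(
  series=[
    {"jaw": 1, "linear": [0, 0.005, 0], "roll": 0},
    {"jaw": 1, "linear": [0, 0.008, 0], "roll": 0},
    {"jaw": 1, "linear": [0, 0.01, 0], "roll": 0},
    {"jaw": 1, "linear": [0, 0.01, 0], "roll": 0},
  ],
)

```text
t: 45.38
tool_pos: [0.5155, 0.0915, 0.0642]
orientation: [-0.002, 1.566, 0.004]
force: [0.4, 0.9, -0.4]
opening: 0.0002
```

Call:
apply_moves(
  series=[
    {"jaw": 1, "linear": [0, 0.005, 0], "roll": 0},
    {"jaw": 1, "linear": [0, 0.007, 0], "roll": 0},
    {"jaw": 1, "linear": [0, 0.007, 0], "roll": 0},
  ],
)

```text
t: 45.75
tool_pos: [0.5155, 0.0927, 0.0642]
orientation: [-0.005, 1.567, -0.0]
force: [-1.5, -16.3, 1.8]
opening: 0.0003
```

Hard stop felt (16 N), so the gate is at the stop. Backing off, retreating up and away, then a final look.

Call:
apply_moves(
  series=[
    {"jaw": 1, "linear": [0, -0.03, 0], "roll": 0},
    {"jaw": 1, "linear": [0, -0.06, 0], "roll": 0},
    {"jaw": 1, "linear": [-0.08, -0.06, 0], "roll": 0},
    {"jaw": 1, "linear": [-0.17, -0.06, 0], "roll": 0},
    {"jaw": 1, "linear": [-0.26, -0.06, 0], "roll": 0},
    {"jaw": 1, "linear": [-0.35, -0.06, 0], "roll": 0},
    {"jaw": 1, "linear": [-0.4, -0.06, 0], "roll": 0},
    {"jaw": 1, "linear": [-0.4, -0.15, 0], "roll": 0},
    {"jaw": 1, "linear": [-0.4, -0.25, 0], "roll": 0},
    {"jaw": 1, "linear": [-0.4, -0.35, 0], "roll": 0},
    {"jaw": 1, "linear": [-0.4, -0.45, 0], "roll": 0},
    {"jaw": 1, "linear": [-0.4, -0.55, 0], "roll": 0},
    {"jaw": 1, "linear": [-0.4, -0.65, 0], "roll": 0},
    {"jaw": 1, "linear": [-0.4, -0.65, 0], "roll": 0},
    {"jaw": 1, "linear": [-0.4, -0.65, 0], "roll": 0},
  ],
)

```text
t: 47.62
tool_pos: [0.5153, -0.2967, 0.3053]
orientation: [-0.004, 1.567, -0.0]
force: [-0.0, 0.3, -0.5]
opening: -0.0001
```

```bash
python3 - <<'E'
from h import *
d,s=snap('side','s12'); t,_=snap('top','t12'); print(s['t'],s['tool_pos'],s['force'])
q=blob(d['pixels'],'red',(294,258),14);print('knob',plane(d,[[q[:,0].mean(),q[:,1].min()+1]],.104))
print(cup(d,'blue',(233,345),40),cup(d,'red',(262,298),40))
a=cv2.resize(t['pixels'][160:310,95:320],(480,320),interpolation=2); e=cv2.resize(d['pixels'][130:410,180:400],(252,320)); cv2.imwrite('pics/crop12.png',np.hstack([a,e]))
E
```

```text
47.625 [ 0.51532522 -0.29669578  0.3052681 ] [-0.02108497  0.33716017 -0.49457487]
knob [[0.50990279 0.11608161 0.104     ]]
(array([0.55591126, 0.32576434]), np.float64(0.06251198906660761), np.float64(0.11023483640664034)) (array([0.55263101, 0.20692295]), np.float64(0.06055433860370578), np.float64(0.1271255901072793))
```

View pics/crop12.png

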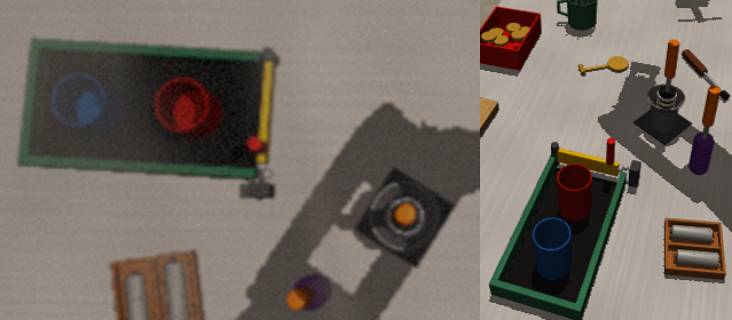

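The gate is shut (knob at (0.510,0.116), after the hard-stop contact). Both cups are upright inside, the brush is in its holder, and no white cup appears in any view. Handing in.

```bash
python3 -c "
from plant import *
print(close_job())"
```

```text
the job is handed in; nothing more can be done
None
```

The job is finished and handed in at about 48 s on the robot's clock. Only the blue and red cups were on the bench; I saw no white cup in any view.

- **Scrubbing:** I scrubbed blue first, then red. Each cup got bottom, up to 10–12 mm below the rim, and bottom again, with the floor felt at 8–16 N each time.
- **Brush:** It is back in its holder and stood upright in the last pictures.
- **Cups:** Both stand upright in the corral. In the corral's own frame, blue is about 71 mm and red about 48 mm from its centre along its length, well inside the 104 mm limit.
- **Gate:** I felt the detent give way and then a hard stop at 16 N. The last picture shows the gate bar across the end.
- **Disagreement:** The knob measured about 6 mm further in (y 0.116) than I had predicted for shut (0.110). I put this down to the 2 mm camera calibration and pixel size, and trusted the hard stop.
- **Not checked:** I never went near the other bench items, but did not measure their positions again at the end. The wrist force stayed at 16 N or below in every reading I took.

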